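# Draw a bearing spindle partway for inspection

### The arm

A 6-joint arm with a two-finger parallel gripper is mounted at the origin on a cart in front of the work surface, level with it; the furniture and walls round the work are solid. World frame = base frame: x ahead of the robot, y to its left, z up, the work surface at z = 0. Lengths are in m, angles in rad, forces in N, time in s.
With the tool pointing down it reaches from about 0.225 to 0.875 m from the base axis. Payload 3.4 kg.
Tool frame: the origin (TCP) lies midway between the tips of the shut fingers; the grasp point (between the pads) lies 19 mm behind it (manip.tcp_to_grasp is the distance from the TCP to the grasp point, in m); x points along the fingers, y is the direction in which the jaws open and shut, and the axes are right-handed (so a half turn about x gives the same grasp; the last joint's range is limited). The gripper opens to 85 mm and grips with 20 to 120 N. Pads are 22 mm wide; open, the fingers measure 114 mm over their backs; the gripper's body (76 mm by 85 mm) begins 54 mm behind the grasp point. The pads swing forward as they close: fully open they stand 13 mm farther back than shut.
Start: joints at [-1.317, 0.276, 1.505, -0, 1.361, -0.121], TCP at [0.211, -0.535, 0.231] pointing down, gripper open.
Joint ranges: [-2.89, 2.89], [-0.75, 2.08], [0.22, 2.7], [-1.18, 4.32], [0.11, 2.71], [-2.7, 2.7]. Speed limits (rad/s): [2.57, 2.57, 3.14, 3.14, 3.14, 3.14].

### API

Orientations are given as a unit quaternion [w, x, y, z].
In Python, from rig import readout, eyes, job, manip gives the robot as it stands. The module is installed in compiled form; this text tells all that it offers.
- The arm moves only by the tool carry_out, never from a script. Its argument "deltas" is one flat list of numbers, 7 for each row, row after row: the shift along the tool's x, y, z scaled (see below), then the turn, a rotation vector about the tool's x, y, z scaled (see below), then the opening, from -1 (shut) to 1 (fully open). In form: [dx, dy, dz, ax, ay, az, grip, dx, dy, dz, ax, ay, az, grip, ...]. A call has 1 to 10 rows; each row shifts and turns the commanded pose from where the row before left it, along the tool's axes as they then stand; what a row does not reach is not made up. The controller multiplies each number of a shift by 60 mm and each number of a turn by 4 degrees. A row lasts 1/8 s, in which the tool goes at most 62.5 mm and 10.7 degrees, less where a joint would pass 70% of its speed; a pose out of reach is approached as far as the arm can. A call with a number of a shift or a turn outside -1 to 1 is refused whole. A call with a gripper value outside its range is refused whole. The fingers move at their own pace and stop on an object; "newtons" is the grip in N (left out, the last holds). Time passes only in rows, so rows that do not move let the fingers close. It gives the time, the measured TCP pose, the force and the opening at its end, in the units of the state.
- readout.get_state(): the state, without advancing time (a new reading comes with each control period).
- eyes.get_image(name): name is "scene" or "top"; returns a dict with "color" (420x560x3 uint8, red, green, blue), "z_map" (420x560 float32, m along the optical axis (not along the pixel's ray), 0 where there is no reading), "mtx" (3x3 intrinsics, pixels), "distortion" ([k1, k2, p1, p2, k3] as OpenCV has them; the pictures are not rectified), "origin" and "orientation" of the camera in the world. Camera axes: x right, y down, z forward; pixel columns grow to the right and rows downward; lengths in m; the calibration is good to about 2 mm. A picture is of the moment at which its call begins.
- job.sign_off(): hands the job in, once; it reports no verdict.
The state is a dict: "clock": time; "qpos": joint angles; "qd": joint speeds; "effort": joint torques, N m; "position": TCP position; "ee_rot": TCP orientation; "contact_force": force on the tool from outside, world axes, zero at the start; "moment": the same for the moment, N m; "width": finger opening in m.
Only numpy, scipy, OpenCV 4.12 (cv2) and the standard library are available. Lean on these libraries where they do the work, as an engineer would, in place of code of your own. Each camera call takes 0.05 s, during which the arm holds its last target.

### The job

The spindle in the grey bearing housing is due for a look at its upper bearing. Swing the keeper on top of the housing well aside by its upright pin, then take the spindle by the flats of its tang and draw it straight up, without cocking or jamming it, until the underside of the upper bearing stands about 20 mm above the housing's top face while the lower bearing stays inside the bore, and finish holding it there, still gripped. The housing stays standing where it is and the other things on the bench are left alone.

Things in the scene. Friction and masses are not known exactly. Their poses are not given: they have to be found in the camera images.
- housing: grey steel bearing housing, 2.6 kg, standing loose on the bench on a 136 x 100 x 12 mm foot; above it a body 104 (x) x 80 (y) mm rising to 92 mm. Origin: centre of the underside, on the bore axis; z up, x and y along its sides. From the origin its keeper pivot lies on +x and the keeper's pin, closed, on -x. Clearance of the bearings in the bore 1 mm on the diameter.
- housing_mouth (a point): centre of the bore's mouth in the housing's top face, 92 mm up; bore 33 mm in diameter, 76 mm deep, straight down; axes as the housing's.
- keeper (a joint): angle (rad) of the flat slotted swing keeper, 5 mm thick, lying 1 mm above the housing's top face; it turns about an upright shoulder screw (head to 12 mm above the face). 0: its slot is round the spindle's neck and it blocks the bearing; it grows as the keeper swings clockwise seen from above, so that the pin moves from the housing's -x side towards its +y side; stop at 1.6. The spindle is free from about 1.0; it stays where it is left, friction under 1 N at the pin.
- keeper_pivot (a point): the keeper's hinge axis (upright) at the height of the housing's top face, 38 mm from the bore axis.
- keeper_pin (a point): half-way up the part of the keeper's upright round steel pin to take hold of or push: 12 mm diameter, standing from 6 to 38 mm above the housing's top face, 84 mm from the pivot axis; this point is 22 mm above the face. When closed the pin is 46 mm from the bore axis.
- spindle_tang (a point): centre of the spindle's drive tang, the flatted block at its upper end: 20 mm along its x, 12 mm across the flats along its y, 38 mm high along z (up, the spindle's axis), its top 19 mm above this point; below it a 19 mm collar and a 14 mm neck. With the spindle home the tang spans 18 to 56 mm above the housing's top face. The spindle is loose in the bore, about 0.4 kg (0.3 to 0.52), and drops back if let go.
- upper_bearing_underside (a point): centre of the underside of the upper bearing (sealed ball bearing 32 mm diameter, 13 mm wide) on the spindle, 53 mm below the tang's centre; home, it is 16 mm below the housing's top face. Axes as the tang's.
- lower_bearing_top (a point): centre of the top of the lower bearing (the same size) on the spindle, 94 mm below the tang's centre; home, it is 57 mm below the housing's top face. Axes as the tang's.
- spindle: the spindle, 132 mm long; origin at the centre of its lower end, z along its axis, up.
- oil_can: oil can with a curved spout, 88 x 68 x 182 mm, standing; origin under its centre. A bystander.
- grease_tin: round grease tin, 63 mm diameter, 43 mm high; origin under its centre. A bystander.
- plug_gauge: plug gauge standing on end, 35 mm diameter, 102 mm high; origin under its centre. A bystander.
There are look-alikes about, which are no part of the job. Leave any blue, turquoise or yellow look-alike of the spindle alone.

How it is judged:
By the outcome, as a careful person would: the job done as asked, in the order asked, and still so for the second after the job is handed in, while the arm keeps its last pose, push and grip.
It also fails if it takes over 40 s, if anything falls off the work surface, if the arm or the gripper's body presses on something with over 40 N, if the wrist force passes 120 N, or if a joint passes its speed limit or range.

## Working session

There is one attempt and no reset: what is moved stays moved. The work goes in short steps, Python scripts to look and compute and a tool call to move; the robot and the scene stay as the last step left them, time stands still between calls to the robot, and variables do not carry over. Pictures are saved under pics/ and viewed, and the job is handed in when it is done.

Besides the shell and the picture viewer there is one more tool, called after "Emit:" as a command line: name --argument value ..., lists and objects as JSON in quotes. carry_out: Moves the arm, as the interface text tells. Its arguments: {"type":"object","properties":{"deltas":{"type":"array"},"newtons":{"type":"number"}},"required":["deltas"]}

```bash
mkdir -p pics; cat > h.py <<'E'
import numpy as np,cv2,pickle
from rig import readout,eyes,job,manip
from scipy.spatial.transform import Rotation as R
def Rq(q): return R.from_quat([q[1],q[2],q[3],q[0]]).as_matrix()
def snap(n,f):
    im=eyes.get_image(n); cv2.imwrite(f'pics/{f}.png',im['color'][:,:,::-1]); pickle.dump(im,open(f'{f}.pkl','wb')); return im
def ray(im,u,v):
    p=cv2.undistortPoints(np.array([[[u,v]]],float),im['mtx'],np.array(im['distortion'],float))[0,0]
    return np.array(im['origin']),Rq(im['orientation'])@np.array([p[0],p[1],1])
def onplane(im,u,v,z):
    o,d=ray(im,u,v); return o+d*(z-o[2])/d[2]
def bydepth(im,u,v):
    o,d=ray(im,u,v); return o+d*im['z_map'][int(v),int(u)]
E
python3 - <<'E'
from h import *
for n in('scene','top'):
    im=snap(n,n+'0'); print(n,im['origin'],Rq(im['orientation'])[:,2],im['mtx'][0,0])
print(readout.get_state(),manip.tcp_to_grasp)
E
```

```text
scene [ 0.24859315 -0.52657512  0.54995546] [ 0.31383882  0.81891096 -0.48051018] 430.66675648064444
top [0.47350133 0.19338253 0.98152799] [ 0.10102111  0.01631821 -0.99475045] 405.9995666868795
{'clock': 0.1, 'qpos': array([-1.31697994e+00,  2.76494885e-01,  1.50597808e+00, -2.16688525e-05,
        1.36072658e+00, -1.21001412e-01]), 'qd': array([-7.45463762e-04, -2.16939376e-03, -2.39891210e-03, -6.81102449e-04,
       -1.92707268e-05,  6.93673758e-04]), 'effort': array([ 1.02186030e-03, -4.17701375e+01, -2.46403706e+01, -1.16959186e-04,
        5.85603542e-03,  5.32456212e-06]), 'position': array([ 0.21037738, -0.53462731,  0.23055859]), 'ee_rot': array([-0.13117891, -0.69467985, -0.13231165,  0.6947702 ]), 'contact_force': array([-0.07784648, -0.4218209 , -0.81428887]), 'moment': array([-0.02896953, -0.04248159, -0.00335177]), 'width': 0.0853720528336682} 0.0187
```

View pics/scene0.png

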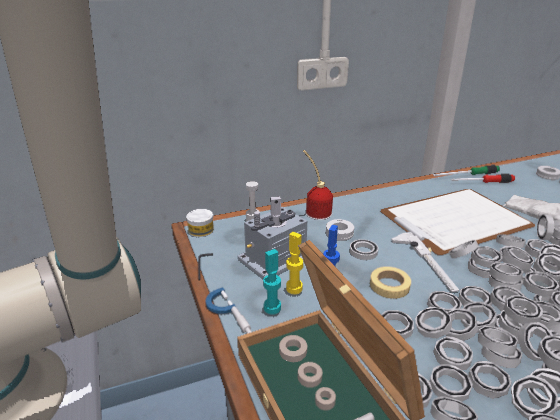

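View pics/top0.png

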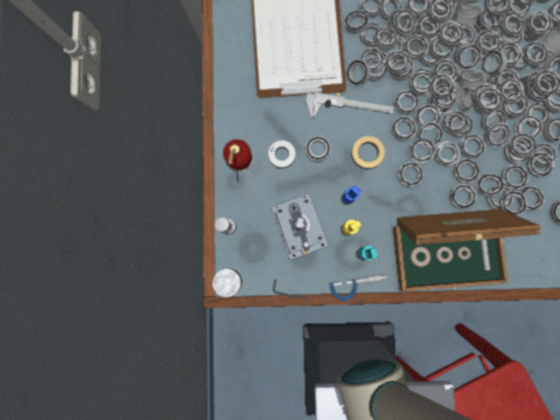

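The scene view shows the grey housing at about (275,240), with turquoise (271,283), yellow (295,262) and blue (333,245) look-alikes around it. The plug gauge is at (252,200). In the top view the housing is at about (301,226). Next I'll enlarge that area.

```bash
python3 - <<'E'
from h import *
a=pickle.load(open('top0.pkl','rb'));b=pickle.load(open('scene0.pkl','rb'))
c=a['color'][180:270,255:345,::-1];c=cv2.resize(c,None,fx=6.5,fy=6.5,interpolation=cv2.INTER_CUBIC);cv2.imwrite('pics/tc.png',c)
c=b['color'][170:290,225:345,::-1];c=cv2.resize(c,None,fx=5,fy=5,interpolation=cv2.INTER_CUBIC);cv2.imwrite('pics/sc.png',c)
print(Rq(a['orientation']))
for n,u,v in[('hous',301,226),('gauge',225,226),('can',237,154),('blue',352,194),('yel',352,227),('turq',368,253),('edge',300,302),('tin',228,283)]: print(n,bydepth(a,u,v).round(3))
E
```

```text
[[-0.02673287 -0.99452506  0.10102111]
 [-0.99945993  0.02852307  0.01631821]
 [-0.0191103  -0.10053032 -0.99475045]]
hous [0.517 0.184 0.148]
gauge [0.525 0.349 0.1  ]
can [0.689 0.324 0.075]
blue [0.587 0.069 0.094]
yel [0.513 0.077 0.131]
turq [0.458 0.04  0.095]
edge [0.345 0.19  0.   ]
tin [0.397 0.354 0.039]
```

View pics/tc.png

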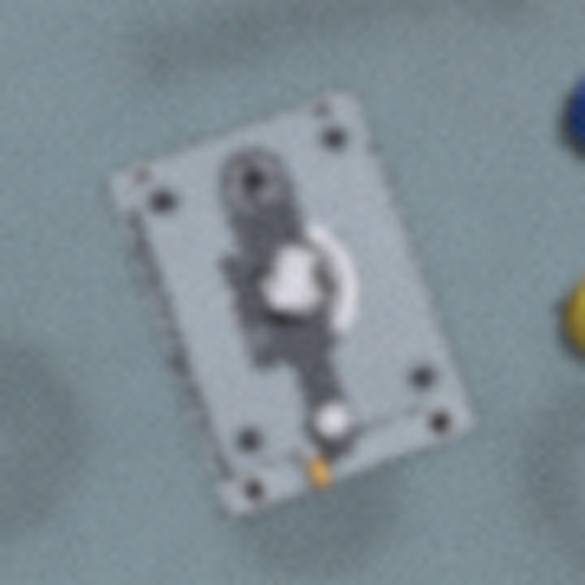

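View pics/sc.png

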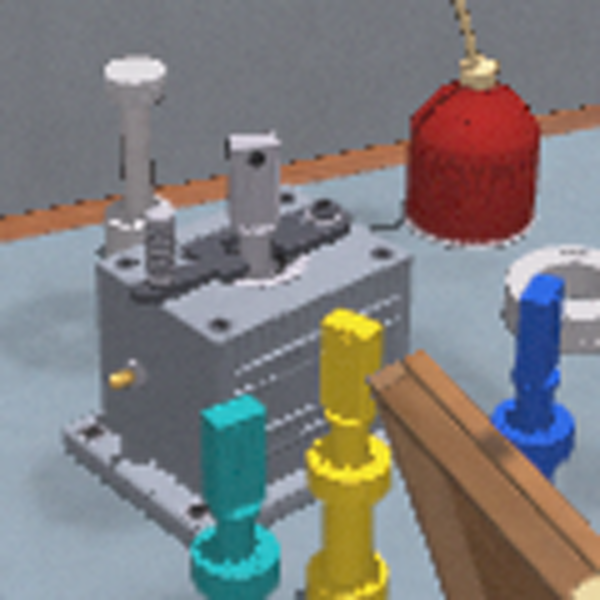

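The spindle to draw is the steel-coloured one standing in the housing, with its tang at about (276,208) in scene and (300,222) in top. The blue, yellow and turquoise ones stand free on the bench, so I'm leaving those alone. The keeper is closed: the pin is on the robot side at (306,245) in top and the pivot is at (294,208). I'll measure these now.

```bash
python3 - <<'E'
from h import *
a=pickle.load(open('top0.pkl','rb'));b=pickle.load(open('scene0.pkl','rb'))
def cloud(im,u0,u1,v0,v1):
    uu,vv=np.meshgrid(np.arange(u0,u1),np.arange(v0,v1)); uv=np.stack([uu.ravel(),vv.ravel()],1).astype(float)
    p=cv2.undistortPoints(uv[:,None],im['mtx'],np.array(im['distortion'],float))[:,0]
    z=im['z_map'][v0:v1,u0:u1].ravel(); d=np.c_[p,np.ones(len(p))]*z[:,None]
    return d@Rq(im['orientation']).T+im['origin'],uv,z>0
P,uv,ok=cloud(a,260,345,180,270)
print('z quant',np.histogram(P[ok,2],bins=[-.01,.005,.02,.085,.089,.095,.101,.11,.125,.135,.14,.15,.16]))
m=ok&(P[:,2]>.084)
r=cv2.minAreaRect(P[m&(P[:,2]<.11),:2].astype(np.float32)*1000);print('body',r)
m=ok&(P[:,2]>.006)&(P[:,2]<.2)
r=cv2.minAreaRect(P[m,:2].astype(np.float32)*1000);print('foot',r)
m=ok&(P[:,2]>.138);print('tangtop',P[m].mean(0),m.sum(),uv[m].mean(0),cv2.minAreaRect(P[m,:2].astype(np.float32)*1000))
print('pivot',onplane(a,293.8,207.7,.104),'pin',onplane(a,306.2,244.6,.130),'tang',onplane(a,300.1,222.3,.148))
m=ok&(P[:,2]>.115)&(P[:,2]<.136);print('pin?',P[m].round(3),uv[m])
# scene tang
P,uv,ok=cloud(b,262,290,185,225)
m=ok&(P[:,2]>.116)&(P[:,2]<.15)&(np.hypot(P[:,0]-.517,P[:,1]-.184)<.03)
q=P[m];print(m.sum(),q.mean(0),uv[m].min(0),uv[m].max(0))
for z in(.12,.13,.14):
    s=q[abs(q[:,2]-z)<.003]; s=s[np.argsort(-s[:,1])]; print(z,np.c_[s[:,:2]*1000].round(1)[::3].tolist())
c=b['color'][180:240,245:305,::-1];c=cv2.resize(c,None,fx=10,fy=10,interpolation=cv2.INTER_CUBIC);cv2.imwrite('pics/sc2.png',c)
print(R.from_matrix(Rq(readout.get_state()['ee_rot'])).as_matrix().round(4))
E
```

```text
z quant (array([5206,  602,   76,   45, 1188,  364,   43,   15,   24,    0,   54,
          4]), array([-0.01 ,  0.005,  0.02 ,  0.085,  0.089,  0.095,  0.101,  0.11 ,
        0.125,  0.135,  0.14 ,  0.15 ,  0.16 ]))
body ((521.5850219726562, 184.59213256835938), (111.57640838623047, 80.05196380615234), 18.534282684326172)
foot ((536.509521484375, 169.97579956054688), (186.08895874023438, 191.12152099609375), 78.8924331665039)
tangtop [0.52485036 0.18571992 0.1478441 ] 58 [299.96551724 222.43103448] ((524.7572631835938, 185.64268493652344), (12.348915100097656, 18.668245315551758), 88.25311279296875)
pivot [0.55993578 0.19775486 0.104     ] pin [0.47928051 0.17391499 0.13      ] tang [0.52509883 0.18543687 0.148     ]
pin? [[0.516 0.192 0.134]
 [0.515 0.186 0.117]
 [0.514 0.184 0.125]
 [0.487 0.174 0.125]
 [0.485 0.178 0.126]
 [0.485 0.176 0.129]
 [0.485 0.174 0.128]
 [0.485 0.172 0.128]
 [0.485 0.17  0.125]
 [0.483 0.178 0.131]
 [0.483 0.176 0.128]
 [0.483 0.174 0.134]
 [0.483 0.172 0.132]
 [0.483 0.17  0.13 ]
 [0.481 0.178 0.131]
 [0.481 0.176 0.128]
 [0.481 0.174 0.131]
 [0.48  0.
[... 610 characters left out ...]
 [304. 246.]
 [305. 246.]
 [306. 246.]
 [307. 246.]
 [308. 246.]
 [306. 247.]]
165 [0.52371949 0.18157489 0.13495604] [270. 196.] [280. 213.]
0.12 [[517.6, 184.7], [514.5, 182.5], [524.9, 181.2], [529.2, 181.0], [529.0, 180.5], [517.9, 180.0], [533.0, 179.6], [523.9, 178.8], [531.3, 175.4]]
0.13 [[517.3, 183.6], [521.0, 182.2], [523.1, 182.0], [520.6, 181.1], [524.7, 180.5], [530.9, 179.8], [522.0, 179.2], [532.4, 178.2]]
0.14 [[517.3, 194.9], [521.7, 183.8], [525.4, 182.3], [516.7, 181.7], [514.2, 180.9], [516.2, 180.6], [520.3, 180.2], [528.7, 179.7], [517.8, 179.1], [528.2, 178.2]]
[[-4.000e-04  3.661e-01 -9.306e-01]
 [ 1.600e-03 -9.306e-01 -3.661e-01]
 [-1.000e+00 -1.600e-03 -2.000e-04]]
```

View pics/sc2.png

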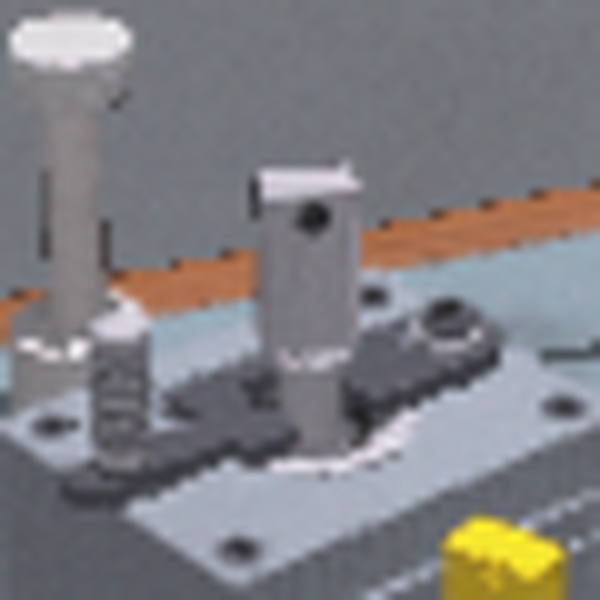

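```bash
python3 - <<'E'
from h import *
a=pickle.load(open('top0.pkl','rb'));b=pickle.load(open('scene0.pkl','rb'))
for n,(u,v) in dict(fl=(271.2,199.5),fr=(281,198.8),bl=(270.8,197.2),br=(280,196.5)).items(): print(n,onplane(b,u-.5,v-.5,.148).round(4))
def top(z0):
    pts=[];pz=[]
    for v in range(210,236):
        for u in range(288,312):
            if a['z_map'][v,u]>0:
                p=bydepth(a,u,v)
                if p[2]>z0: pts.append((u,v)); pz.append(p[2])
    q=np.array([onplane(a,u,v,.148)[:2] for u,v in pts])*1000
    C=np.cov(q.T);w,V=np.linalg.eigh(C);print('top',len(q),q.mean(0),np.sqrt(12*w),np.degrees(np.arctan2(V[1,1],V[0,1])), 'z',np.median(pz))
top(.138);top(.142)
g=cv2.cvtColor(a['color'],cv2.COLOR_RGB2GRAY);print(g[214:234,292:310])
print((a['z_map'][214:234,292:310]*1000).astype(int))
E
python3 - <<'E'
import cv2
E
```

```text
fl [0.5154 0.1856 0.148 ]
fr [0.5347 0.1811 0.148 ]
bl [0.5182 0.1952 0.148 ]
br [0.5366 0.1911 0.148 ]
top 58 [524.84085689 185.72054082] [12.26423366 20.22093454] 164.48794316511797 z 0.14791361268744962
top 57 [525.00359705 185.64496115] [12.34638106 19.85051461] 165.35955196065132 z 0.1479702719948035
[[ 96  92  87  87  90  93  91  93 103 131 169 185 181 178 172 167 169 169]
 [ 98  92  90  91  88  92  92  87  99 130 174 201 202 187 169 162 163 165]
 [103  92  87  94  92  92  95  91  99 123 161 198 205 198 179 164 163 168]
 [105  96  92  97  94 103 112 124 124 129 141 164 186 195 196 181 170 164]
 [110  96  91  92  98 118 148 169 174 166 156 152 164 183 199 196 178 169]
 [108 101  93  92 100 133 171 195 201 197 185 164 150 164 188 205 193 173]
 [101  96  91  90 109 147 185 204 211 206 189 153 132 150 180 202 202 180]
 [ 97  90  78  85 109 152 193 207 209 210 181 137 118 138 169 195 206 187]
 [ 91  82  78 100 131 163 198 212 213 209 183 134 106 122 157 183 205 193]
 [ 91  82  93 125 156 179 202 211 217 211 188 149 113 110 137 178 205 200]
 [ 93  90  93 130 164 191 205 213 212 208 1
[... 1508 characters left out ...]
870 890 890 909 889 890]
 [882 882 885 883 872 830 833 833 835 833 832 870 890 891 895 912 888 890]
 [883 885 885 883 889 832 833 833 832 832   0 874 893 891 891 890 889   0]
 [885 885 883 883 889 847 840 835 832 833 834 889 882 879 891 888 888 886]
 [884 883 881 885 885 890 888 891 863 855 882 882 879 882 965 888 887 890]
 [880 882 883 879 882 891 882 882 881 883 882 884 885 883 881 889 887 889]
 [882 885 881 885 882 881 882 882 882 883 883 884 882 884 879 886 885 886]
 [890 885 880 882 881 884 883 880 879 882 883 880 885 882 884 889 889 887]
 [889 883 881 882 884 883 879 883 880 881 881 880 881 880 882 882 888 887]
 [887 882 881 881 881 881 884 883 882 884 883 881 881 880 889 889 887 888]]
```

The tang's long axis lies at about −14° (world), so its flats face about 76°. The bore axis is at about (0.525, 0.186). The keeper line is at yaw 16.5°, pivot (0.560, 0.198), pin (0.479, 0.174). I'll move above the pin's −y side with the fingers shut and push from there.

Emit:
carry_out --deltas '[-0.28,-0.44,-0.42,0,0,0,-1,-0.28,-0.44,-0.42,0,0,0,-1,-0.28,-0.44,-0.42,0,0,0,-1,0,-0.44,-0.42,0,0,0,-1,0,-0.44,-0.42,0,0,0,-1,0,-0.44,-0.42,0,0,0,-1,0,-0.44,-0.42,0,0,0,-1,0,-0.44,-0.42,0,0,0,-1,0,-0.44,-0.42,0,0,0,-1,0,-0.44,-0.42,0,0,0,-1]' --newtons 40

```text
clock: 1.35
position: [0.3484, -0.1959, 0.2814]
ee_rot: [-0.132, -0.695, -0.132, 0.695]
contact_force: [0.4, 0.7, -0.1]
width: 0.0001
```

Emit:
carry_out --deltas '[0,-0.44,-0.42,0,0,0,-1,0,-0.44,-0.42,0,0,0,-1,0,-0.44,-0.42,0,0,0,-1,0,-0.44,-0.42,0,0,0,-1,0,-0.44,-0.42,0,0,0,-1,0,-0.44,-0.42,0,0,0,-1,0,-0.44,-0.42,0,0,0,-1,0,-0.44,-0.42,0,0,0,-1,0,-0.44,-0.42,0,0,0,-1,0,-0.44,-0.42,0,0,0,-1]'

```text
clock: 2.6
position: [0.4863, 0.1419, 0.2812]
ee_rot: [-0.132, -0.694, -0.132, 0.695]
contact_force: [-0.0, -0.4, 0.7]
width: -0.0001
```

Emit:
carry_out --deltas '[0,0,0,-1,0,0,-1,0,0,0,-1,0,0,-1,0,0,0,-1,0,0,-1,0,0,0,-1,0,0,-1,0,0,0,-1,0,0,-1,0,0,0,-1,0,0,-1,0,0,0,-1,0,0,-1,0,0,0,-1,0,0,-1,0,0,0,-1,0,0,-1,0,0,0,-1,0,0,-1]'

```text
clock: 3.85
position: [0.4859, 0.1407, 0.2812]
ee_rot: [-0.362, -0.607, -0.362, 0.608]
contact_force: [0.4, -0.3, -0.4]
width: 0.0
```

Emit:
carry_out --deltas '[0,0,0,-1,0,0,-1,0,0,0,-1,0,0,-1,0,0,0,-1,0,0,-1,0,0,0,-1,0,0,-1,0,0,0,-1,0,0,-1,0,0,0,-1,0,0,-1,0,0,0,-1,0,0,-1,0,0,0,-1,0,0,-1,0,0,0,-1,0,0,-1,0,0,0,-1,0,0,-1]'

```text
clock: 5.1
position: [0.4859, 0.1407, 0.2812]
ee_rot: [0.548, 0.447, 0.548, -0.447]
contact_force: [0.9, 0.6, 0.0]
width: -0.0001
```

Emit:
carry_out --deltas '[0,0,0,-1,0,0,-1,0,0,0,-1,0,0,-1,0,0,0,-1,0,0,-1,0,0,0,-1,0,0,-1,0,0,0,-1,0,0,-1,0,0,0,-1,0,0,-1,0,0,0,-1,0,0,-1,0,0,0,-1,0,0,-1,0,0,0,-1,0,0,-1,0,0,0,-1,0,0,-1]'

```text
clock: 6.35
position: [0.4859, 0.1407, 0.2812]
ee_rot: [0.667, 0.232, 0.668, -0.233]
contact_force: [0.8, -0.0, 0.2]
width: 0.0
```

Emit:
carry_out --deltas '[0,0,0,-1,0,0,-1,0,0,0,-1,0,0,-1,0,0,0,-1,0,0,-1,0,0,0,-1,0,0,-1,0,0,0,-1,0,0,-1,0,0,0,-1,0,0,-1]'

```text
clock: 7.1
position: [0.4859, 0.1407, 0.2812]
ee_rot: [0.701, 0.088, 0.702, -0.089]
contact_force: [-0.7, 0.5, 0.2]
width: -0.0004
```

```bash
cat >> h.py <<'E'
def tool(w):  # world displacement -> tool units
    s=readout.get_state(); return Rq(s['ee_rot']).T@np.array(w)/.06
def pushp(th,off):
    x=np.array([.9588,.284]);y=np.array([-.284,.9588]);pv=np.array([.5599,.1978])
    return pv+.084*(-np.cos(th)*x+np.sin(th)*y)-off*(np.sin(th)*x+np.cos(th)*y)
E
python3 - <<'E'
from h import *
s=readout.get_state();M=Rq(s['ee_rot']);print(s['position'],M.round(4),s['qpos'],np.degrees(np.arctan2(M[1,1],M[0,1])))
p=s['position'];t=np.r_[pushp(0,.032),.106];print(t,tool(t-p))
E
```

```text
[0.48587669 0.14070338 0.28119403] [[-1.100e-03  2.485e-01  9.686e-01]
 [-2.000e-04  9.686e-01 -2.485e-01]
 [-1.000e+00 -5.000e-04 -1.000e-03]] [ 1.44299016e-01  1.46034504e-01  1.55384501e+00 -7.58710408e-05
  1.44279159e+00 -1.17531524e+00] 75.60889823131531
[0.4884488 0.1432624 0.106    ] [2.91984366 0.05338246 0.03374424]
```

Emit:
carry_out --deltas '[0.5,0.05,0.03,0,0,0,-1,0.5,0,0,0,0,0,-1,0.5,0,0,0,0,0,-1,0.5,0,0,0,0,0,-1,0.5,0,0,0,0,0,-1,0.42,0,0,0,0,0,-1,0,0,0,0,0,0,-1]'

```text
clock: 7.98
position: [0.4868, 0.1428, 0.1045]
ee_rot: [0.7, 0.089, 0.703, -0.09]
contact_force: [0.6, -0.2, 0.3]
width: 0.0
```

```bash
python3 - <<'E'
from h import *
s=readout.get_state();p=s['position'];print(p,s['contact_force'])
b=snap('scene','s1');c=cv2.resize(b['color'][130:290,190:350,::-1],None,fx=3.7,fy=3.7,interpolation=cv2.INTER_CUBIC);cv2.imwrite('pics/s1c.png',c)
for th in np.arange(0,1.45,.1):
    t=pushp(th,.019);d=tool(np.r_[t,p[2]]-p);print(round(th,2),t.round(4),d.round(2));p=np.r_[t,p[2]]
E
```

```text
[0.48679763 0.1428442  0.10453667] [ 0.61300027 -0.18472133  0.30598901]
0.0 [0.4848 0.1557] [-0.    0.2  -0.09]
0.1 [0.4809 0.1634] [ 0.    0.11 -0.09]
0.2 [0.4779 0.1715] [ 0.    0.12 -0.08]
0.3 [0.4757 0.1798] [ 0.    0.12 -0.07]
0.4 [0.4743 0.1883] [-0.    0.13 -0.06]
0.5 [0.4738 0.1969] [-0.    0.14 -0.04]
0.6 [0.4741 0.2055] [-0.    0.14 -0.03]
0.7 [0.4753 0.214 ] [-0.    0.14 -0.02]
0.8 [0.4774 0.2224] [-0.    0.14 -0.  ]
0.9 [0.4802 0.2305] [-0.    0.14  0.01]
1.0 [0.4839 0.2383] [-0.    0.14  0.03]
1.1 [0.4883 0.2457] [-0.    0.14  0.04]
1.2 [0.4935 0.2526] [-0.    0.13  0.05]
1.3 [0.4993 0.259 ] [-0.    0.13  0.07]
1.4 [0.5057 0.2647] [-0.    0.12  0.08]
```

View pics/s1c.png

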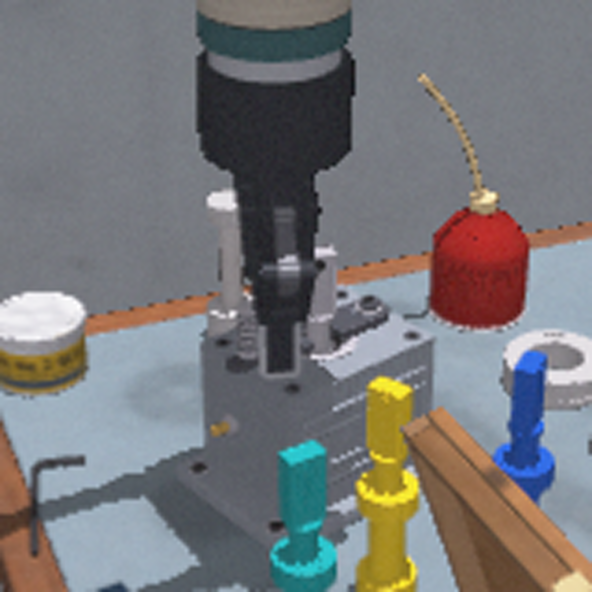

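The shut fingertips are standing beside the pin on its −y side, with the tip at crop (280,370) and the pin at (245,345). Now I'll push along the arc.

Emit:
carry_out --deltas '[0,0.2,-0.09,0,0,0,-1,0,0.11,-0.09,0,0,0,-1,0,0.12,-0.08,0,0,0,-1,0,0.12,-0.07,0,0,0,-1,0,0.13,-0.06,0,0,0,-1,0,0.14,-0.04,0,0,0,-1,0,0.14,-0.03,0,0,0,-1,0,0.14,-0.02,0,0,0,-1]'

```text
clock: 9.02
position: [0.4775, 0.2148, 0.1064]
ee_rot: [0.701, 0.089, 0.701, -0.089]
contact_force: [-0.7, -0.1, -0.1]
width: 0.0003
```

Emit:
carry_out --deltas '[0,0.14,0,0,0,0,-1,0,0.14,0.01,0,0,0,-1,0,0.14,0.03,0,0,0,-1,0,0.14,0.04,0,0,0,-1,0,0.13,0.05,0,0,0,-1,0,0.13,0.07,0,0,0,-1,0,0.12,0.08,0,0,0,-1,0,0,0,0,0,0,-1]'

```text
clock: 10.02
position: [0.5086, 0.2652, 0.1065]
ee_rot: [0.702, 0.089, 0.701, -0.089]
contact_force: [-0.5, 0.8, -0.6]
width: -0.0002
```

```bash
python3 - <<'E'
from h import *
s=readout.get_state();p=s['position'];print(p,s['contact_force'])
b=snap('scene','s2');c=cv2.resize(b['color'][130:290,190:350,::-1],None,fx=3.7,fy=3.7,interpolation=cv2.INTER_CUBIC)
a=snap('top','t2');d=cv2.resize(a['color'][180:270,215:345,::-1],None,fx=4.5,fy=4.5,interpolation=cv2.INTER_CUBIC);cv2.imwrite('pics/s2c.png',c);cv2.imwrite('pics/t2c.png',d)
E
```

```text
[0.50863375 0.26518486 0.10646345] [-0.45981161  0.83977497 -0.56876669]
```

View pics/s2c.png

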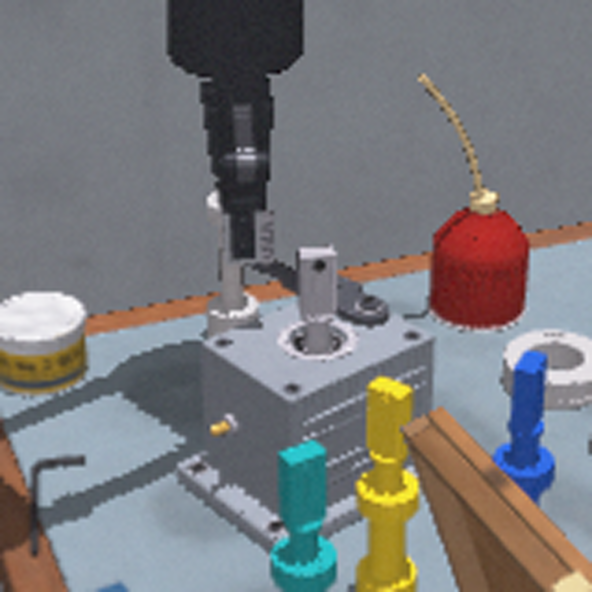

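View pics/t2c.png

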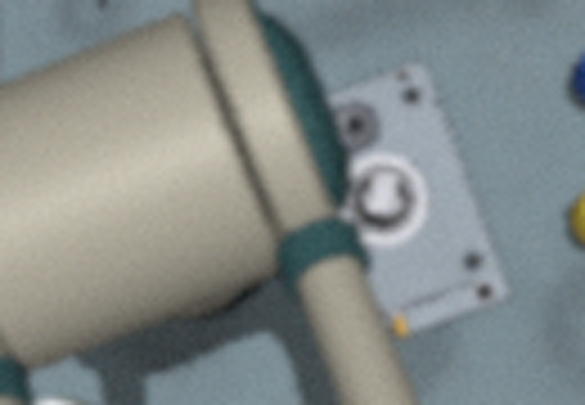

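The keeper is swung well aside: its bar runs behind the spindle towards +y, and the bearing and mouth are clear. The housing has not visibly moved. Before grasping I'll refine the bore and tang centre.

```bash
python3 - <<'E'
from h import *
a0=pickle.load(open('top0.pkl','rb'));a=pickle.load(open('t2.pkl','rb'));b=pickle.load(open('s2.pkl','rb'))
# tang top in top view
def top(a):
    pts=[(u,v) for v in range(212,236) for u in range(290,312) if a['z_map'][v,u]>0 and np.linalg.norm(bydepth(a,u,v)-[.525,.186,.148])<.018 and bydepth(a,u,v)[2]>.141]
    q=np.array([onplane(a,u,v,.148)[:2] for u,v in pts])*1000
    w,V=np.linalg.eigh(np.cov(q.T));print('top',len(q),q.mean(0),np.degrees(np.arctan2(V[1,1],V[0,1])))
top(a0);top(a)
# scene: edges of front tang face at rows
g=cv2.cvtColor(b['color'],cv2.COLOR_RGB2GRAY)
print(g[194:222,266:286])
c=cv2.resize(b['color'][185:240,250:305,::-1],None,fx=10.9,fy=10.9,interpolation=cv2.INTER_CUBIC);cv2.imwrite('pics/s2d.png',c)
c=cv2.resize(a['color'][205:245,285:325,::-1],None,fx=14,fy=14,interpolation=cv2.INTER_CUBIC);cv2.imwrite('pics/t2d.png',c)
E
```

```text
top 58 [524.84085689 185.72054082] 164.48794316511797
top 60 [524.86858462 185.64894065] 166.87133997025506
[[118 120 119 120 120 120 121 119 121 121 121 122 122 120 120 118 118 117
  117 117]
 [120 119 121 119 120 119 120 123 118 120 122 121 118 124 120 120 118 118
  117 119]
 [122 121 117 119 120 126 127 124 127 124 125 120 116 165 127 119 121 118
  120 119]
 [123 124 121 122 118 205 210 207 208 207 207 206 210 210 136 122 119 119
  120 119]
 [125 120 120 120  65 191 204 204 208 207 207 207 209 208 193 129 120 119
  120 120]
 [120 121 122 120  68 184 192 190 184 168 157 144 136 130 132 120 117 119
  117 119]
 [118 123 123 123  66 114 116 124 124  89  59 101 123 126 136 119 118 115
  118 118]
 [ 50 116 120 122  68 113 119 126 103  52  34  38 121 126 140 120 120 118
  121 122]
 [ 58  58  46 115  69 116 120 121  89  53  42  63 121 121 140 125 119  78
  117 121]
 [ 55  52  56  52  76 116 122 122 123 104  86 122 125 120 137 127 124 125
  130 128]
 [ 58  56  57  54  72 110 125 125 121 122 126 124 126 116 141 110 113 117
  113 122]
 [ 60  58  56  52  72 108 122 123 117 122 126 127 128 119
[... 688 characters left out ...]
 102  97
  100 108]
 [181 180 180 182 179 121 124 123 122 126 127 127 130 132 114  68  56  75
  112 108]
 [180 179 179 178 181 134 126 158 123 152 155 181 177 180 164 104  69  58
   57  68]
 [181 180 182 182 182 154 121 154 176 152 186 184 142 120 182 179 116  95
   81  63]
 [182 182 194 188 206 209 163 123 119 122 128 121 116 171 204 209 203 191
  180 109]
 [188 184 208 223 169 119 105 116 123 124 122 123 113 125 132 176 206 212
  220 188]
 [208 212 189 115 136 116  99 114 124 125 123 123 115 121 116 103 151 206
  213 187]
 [224 214 145 106 146 145  89 110 123 125 124 120 116 100 140 128 116 147
  221 214]
 [225 208 128  92  49  51  85 114 123 127 126 124 115  97  66  89 147 125
  206 209]]
```

View pics/s2d.png

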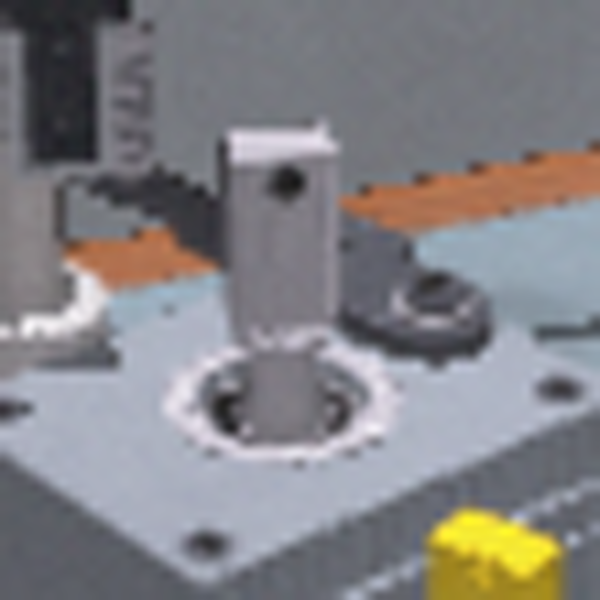

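View pics/t2d.png

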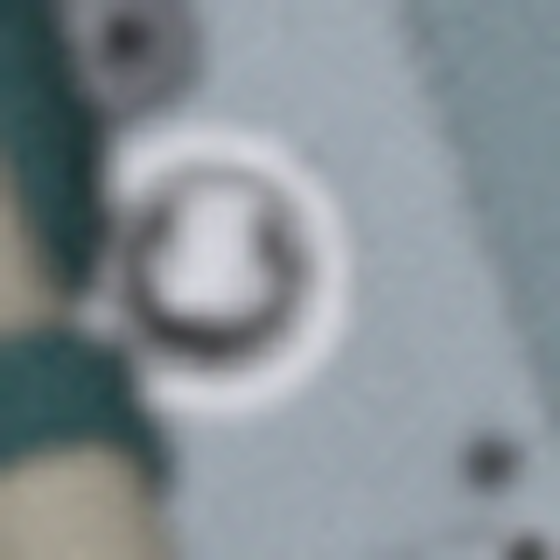

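Emit:
carry_out --deltas '[0,-0.1,-0.05,0,0,0,-1,-0.4,0,0,0,0,0,-1,-0.4,0,0,0,0,0,-1,-0.4,0,0,0,0,0,-1,-0.4,0,0,0,0,0,0,0,0,0,0,0,0,0]' --newtons 20

```text
clock: 10.88
position: [0.5042, 0.2596, 0.2043]
ee_rot: [0.703, 0.09, 0.7, -0.089]
contact_force: [-0.3, 1.2, -1.3]
width: 0.0359
```

```bash
python3 - <<'E'
from h import *
s=readout.get_state();M=Rq(s['ee_rot']);p=s['position'];print(p,M.round(4),s['width'],np.degrees(np.arctan2(M[1,1],M[0,1])))
print(tool(np.array([.5255,.187,.112])-p))
for k in range(4): s=readout.get_state(); 
E
```

```text
[0.50416715 0.25961809 0.20434012] [[ 0.004   0.2511  0.9679]
 [ 0.0013  0.968  -0.2511]
 [-1.      0.0023  0.0036]] 0.035921189900676595 75.45606381220041
[ 1.53881425 -1.08576714  0.64259736]
```

Emit:
carry_out --deltas '[0,-0.27,0.16,0,0,0,0,0,-0.27,0.16,0,0,0,0,0,-0.27,0.16,0,0,0,0,0,-0.28,0.16,0,0,0,0,0,0,0,0,0,0,0]'

```text
clock: 11.5
position: [0.5247, 0.1849, 0.2023]
ee_rot: [0.701, 0.09, 0.701, -0.09]
contact_force: [-0.5, -0.0, -0.3]
width: 0.0429
```

```bash
python3 - <<'E'
from h import *
for k in range(1):
    s=readout.get_state();M=Rq(s['ee_rot']);p=s['position'];print(p,M.round(4)[:,0],s['width'])
print(tool(np.array([.5255,.187,.112])-p))
b=snap('scene','s3');c=cv2.resize(b['color'][130:250,220:340,::-1],None,fx=5,fy=5,interpolation=cv2.INTER_CUBIC);cv2.imwrite('pics/s3c.png',c)
E
```

```text
[0.52466963 0.18491656 0.20229154] [-2.e-04 -3.e-04 -1.e+00] 0.042869415154009036
[1.50484397 0.03767247 0.00482148]
```

View pics/s3c.png

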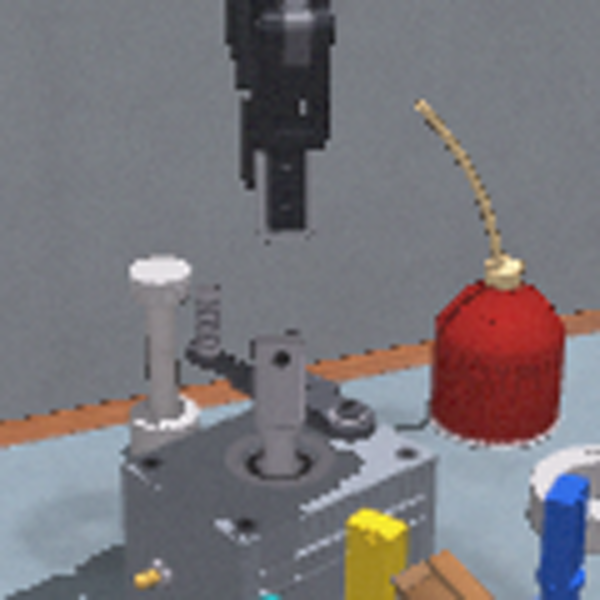

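Emit:
carry_out --deltas '[0.4,0.02,0,0,0,0,0,0.4,0,0,0,0,0,0,0.4,0,0,0,0,0,0,0.3,0,0,0,0,0,0,0,0,0,0,0,0,0,0,0,0,0,0,0,-0.6]' --newtons 20

```text
clock: 12.3
position: [0.5249, 0.1883, 0.1132]
ee_rot: [0.702, 0.089, 0.701, -0.089]
contact_force: [0.1, 0.1, 0.3]
width: 0.0259
```

```bash
python3 - <<'E'
from h import *
s=readout.get_state();M=Rq(s['ee_rot']);p=s['position'];print(p,M.round(4)[:,0],s['width'],s['contact_force'],s['moment'])
b=snap('scene','s4');c=cv2.resize(b['color'][150:250,220:320,::-1],None,fx=6,fy=6,interpolation=cv2.INTER_CUBIC);cv2.imwrite('pics/s4c.png',c)
E
```

```text
[0.52493777 0.1883336  0.11319054] [ 1.2e-03  4.0e-04 -1.0e+00] 0.025917184747396 [0.11560737 0.11884562 0.25900517] [0.04603019 0.05155596 0.02836778]
```

View pics/s4c.png

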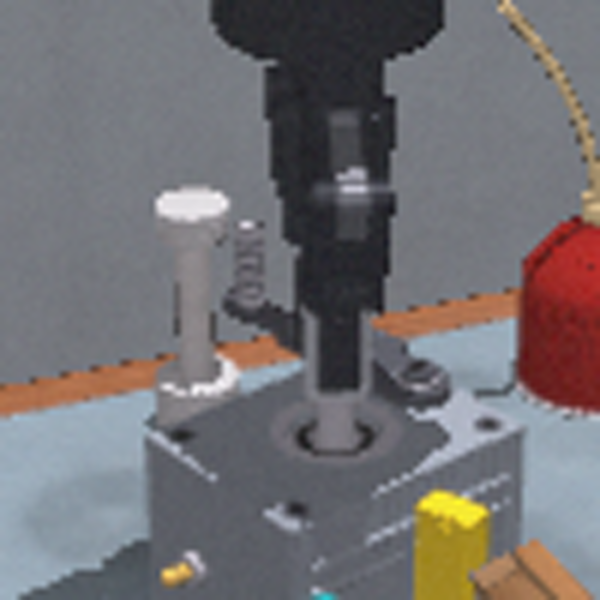

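The fingers straddle the tang, with the tip at crop (338,395) and the neck below at (335,425), and nothing is touching yet. I'll close gently.

Emit:
carry_out --deltas '[0,0,0,0,0,0,-0.65,0,0,0,0,0,0,-0.7,0,0,0,0,0,0,-1,0,0,0,0,0,0,-1,0,0,0,0,0,0,-1]' --newtons 20

```text
clock: 12.98
position: [0.5244, 0.1868, 0.1132]
ee_rot: [0.702, 0.089, 0.701, -0.09]
contact_force: [-2.1, -4.6, 5.2]
width: 0.0116
```

```bash
cat > st.py <<'E'
from h import *
s=readout.get_state();M=Rq(s['ee_rot']);print(s['clock'],s['position'].round(4),M.round(4)[:,0],s['width'].round(4),'Fw',s['contact_force'].round(2),'Ft',(M.T@s['contact_force']).round(2),'Mt',(M.T@s['moment']).round(3))
E
python3 st.py
```

```text
Traceback (most recent call last):
  File "st.py", line 2, in <module>
    s=readout.get_state();M=Rq(s['ee_rot']);print(s['clock'],s['position'].round(4),M.round(4)[:,0],s['width'].round(4),'Fw',s['contact_force'].round(2),'Ft',(M.T@s['contact_force']).round(2),'Mt',(M.T@s['moment']).round(3))
                                                                                                    ^^^^^^^^^^^^^^^^
AttributeError: 'float' object has no attribute 'round'
```

Emit:
carry_out --deltas '[0,-0.01,0,0,0,0,-1,-0.02,-0.01,0,0,0,0,-1,0,0,0,0,0,0,-1,0,0,0,0,0,0,-1]'

```text
clock: 13.48
position: [0.5242, 0.1866, 0.1132]
ee_rot: [0.701, 0.089, 0.702, -0.09]
contact_force: [-0.2, -2.3, -3.9]
width: 0.0118
```

```bash
sed -i "s/s\['width'\].round(4)/s['width']/" st.py; python3 st.py
```

```text
13.475 [0.5242 0.1866 0.1132] [-2.e-04 -3.e-04 -1.e+00] 0.011825520671627237 Fw [-0.23 -2.33 -3.89] Ft [ 3.89 -2.31  0.36] Mt [-0.027 -0.299 -0.453]
```

Emit:
carry_out --deltas '[0,-0.02,0,0,0,0,-1,0,0,0,0,0,0,-1,0,0,0,0,0,0,-1]' --newtons 35

```text
clock: 13.85
position: [0.5238, 0.186, 0.1136]
ee_rot: [0.701, 0.09, 0.701, -0.089]
contact_force: [0.5, 0.2, -4.5]
width: 0.0115
```

```bash
python3 st.py
```

```text
13.85 [0.5238 0.186  0.1136] [-0.e+00  7.e-04 -1.e+00] 0.011527390658784959 Fw [ 0.51  0.19 -4.55] Ft [4.55 0.31 0.45] Mt [-0.053 -0.163  0.046]
```

The lateral force is close to zero and the load is about the spindle's weight. I'll start the lift slowly.

Emit:
carry_out --deltas '[-0.05,0,0,0,0,0,-1,-0.05,0,0,0,0,0,-1,-0.05,0,0,0,0,0,-1,-0.05,0,0,0,0,0,-1,0,0,0,0,0,0,-1]'

```text
clock: 14.48
position: [0.5239, 0.1856, 0.1261]
ee_rot: [0.702, 0.089, 0.701, -0.089]
contact_force: [0.8, -0.7, -4.4]
width: 0.0114
```

```bash
python3 st.py
```

```text
14.475 [0.5239 0.1856 0.1261] [ 4.e-04  1.e-04 -1.e+00] 0.01144030215141767 Fw [ 0.75 -0.7  -4.37] Ft [ 4.37 -0.49  0.9 ] Mt [ 0.041 -0.058  0.086]
```

Emit:
carry_out --deltas '[-0.05,0,0,0,0,0,-1,-0.05,0,0,0,0,0,-1,-0.05,0,0,0,0,0,-1,-0.05,0,0,0,0,0,-1,-0.05,0,0,0,0,0,-1,-0.05,0,0,0,0,0,-1,-0.05,0,0,0,0,0,-1,0,0,0,0,0,0,-1]'

```text
clock: 15.48
position: [0.524, 0.1855, 0.147]
ee_rot: [0.702, 0.089, 0.701, -0.089]
contact_force: [1.5, 0.8, -3.9]
width: 0.0116
```

```bash
python3 st.py; python3 - <<'E'
from h import *
b=snap('scene','s5');c=cv2.resize(b['color'][150:250,220:320,::-1],None,fx=6,fy=6,interpolation=cv2.INTER_CUBIC);cv2.imwrite('pics/s5c.png',c)
E
```

```text
15.475 [0.524  0.1855 0.147 ] [ 4.e-04 -1.e-04 -1.e+00] 0.01162524672706671 Fw [ 1.46  0.81 -3.94] Ft [3.94 1.15 1.21] Mt [ 0.017 -0.096  0.2  ]
```

View pics/s5c.png

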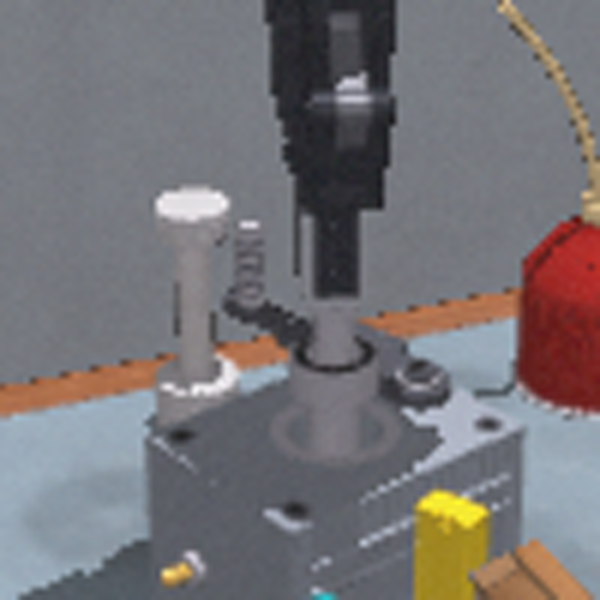

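The upper bearing stands clear of the face: bearing body at crop (338,385), thin shaft below it at (335,430). I'll measure its height from the picture.

```bash
python3 - <<'E'
from h import *
b=pickle.load(open('s5.pkl','rb'))
g=cv2.cvtColor(b['color'],cv2.COLOR_RGB2GRAY)
print(np.arange(266,288));
for v in range(200,228): print(v,g[v,266:288])
A=np.array([.5245,.1865]);o=np.array(b['origin']);d=(o[:2]-A);d/=np.linalg.norm(d)
def zat(u,v,r):  # z on vertical plane facing camera, tangent to cylinder r
    o,k=ray(b,u,v); q=A+d*r; t=((q-o[:2])@d)/(k[:2]@d); return (o+t*k)
for v in range(204,228): print(v,zat(276,v,.016).round(4),zat(276,v,0)[2].round(4), bydepth(b,276,v).round(4))
E
```

```text
[266 267 268 269 270 271 272 273 274 275 276 277 278 279 280 281 282 283
 284 285 286 287]
200 [122 124 123 120 122 125 124 124 127 124 128 124 126 127 121 122 119 119
 116 120 121 120]
201 [ 45 116 117 120 123 116 120 121 122 113 113 121 122 111 119 117 119 116
 120 117 122 120]
202 [ 58  57  52 113 121 120 111 121 121 124 122 121 120 119 119 120 121  80
 116 121 124 126]
203 [ 57  56  95  61  49  93  96 118 123 121 124 117 114 110 112 122 128 131
 129 128 130 128]
204 [ 61  52  56  53  57  58  91 116 123 125 126 123 113 101  98 102 113 119
 115 120 124 130]
205 [ 60  53  58  57  57  53  92 119 123 125 125 123 113 104  99  99 100 116
 114 129 126 125]
206 [ 65  59  56  57  47  68  87 115 126 126 125 123 116  64  84 100 100 101
  99  98 105 127]
207 [ 87  66  84  74  45  68 105 118 120 126 123 123 117  95  45  51  99 100
 107 100 101  88]
208 [132 118 100  49  47 103 105 119 123 126 126 119 113 112  77  39  69  97
  98  98  93  74]
209 [136 136 113  52  34 101 108 119 124 124 126 123 113 107  64  40  89  98
  98  98  98  98]
210 [150 132 110  79  45  50  90 112 112 117 119 111  81  7
[... 2315 characters left out ...]
13 0.1721 0.1171]
216 [0.5208 0.1708 0.1156] 0.1063 [0.5216 0.1728 0.1143]
217 [0.5208 0.1708 0.1133] 0.1039 [0.5207 0.1705 0.1135]
218 [0.5208 0.1708 0.1109] 0.1016 [0.5238 0.1785 0.1061]
219 [0.5208 0.1708 0.1086] 0.0992 [0.5234 0.1776 0.1043]
220 [0.5208 0.1708 0.1063] 0.0968 [0.5246 0.1808 0.0999]
221 [0.5207 0.1708 0.1039] 0.0944 [0.523  0.1765 0.1003]
222 [0.5207 0.1708 0.1016] 0.092 [0.5241 0.1795 0.096 ]
223 [0.5207 0.1708 0.0992] 0.0896 [0.523  0.1767 0.0954]
224 [0.5207 0.1708 0.0968] 0.0871 [0.5233 0.1775 0.0925]
225 [0.5207 0.1708 0.0945] 0.0847 [0.5231 0.1769 0.0905]
226 [0.5207 0.1708 0.0921] 0.0823 [0.5194 0.1674 0.0943]
227 [0.5207 0.1708 0.0897] 0.0798 [0.5178 0.1635 0.0945]
```

```bash
python3 - <<'E'
import cv2,pickle
b=pickle.load(open('s5.pkl','rb'))
c=cv2.resize(b['color'][192:236,250:306,::-1],None,fx=13,fy=13,interpolation=cv2.INTER_NEAREST);cv2.imwrite('pics/s5d.png',c)
E
```

```text
(no output)
```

View pics/s5d.png

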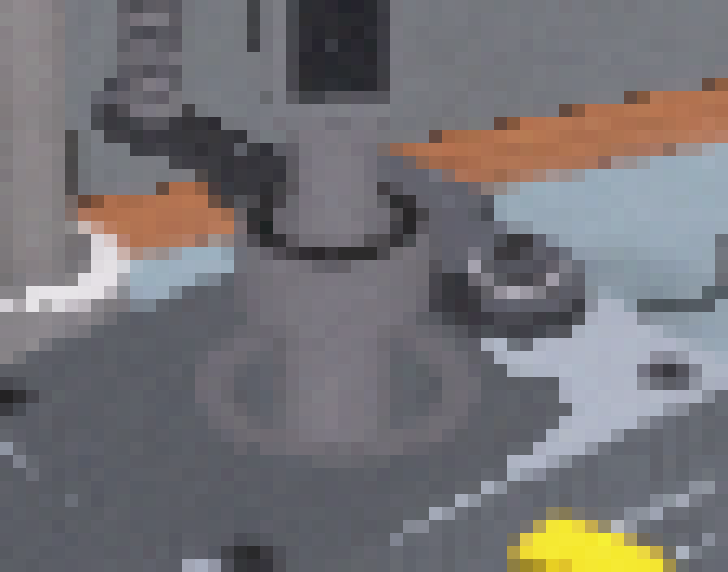

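The picture gives an underside about 20 mm above z=0.092, but the same view reads the housing face about 2 mm high. That makes it about 18 mm above the face, which agrees with the 34 mm of lift. I'll go up 2 mm more.

Emit:
carry_out --deltas '[-0.02,0.005,0.005,0,0,0,-1,-0.015,0,0,0,0,0,-1,0,0,0,0,0,0,-1,0,0,0,0,0,0,-1]'

```text
clock: 16.02
position: [0.5241, 0.1856, 0.1487]
ee_rot: [0.701, 0.089, 0.702, -0.09]
contact_force: [-0.2, 0.4, -4.2]
width: 0.0115
```

```bash
python3 st.py; python3 - <<'E'
from h import *
b=snap('scene','s6');cv2.imwrite('pics/s6c.png',cv2.resize(b['color'][130:290,190:350,::-1],None,fx=3.7,fy=3.7,interpolation=cv2.INTER_CUBIC))
a=snap('top','t6')
b0=pickle.load(open('scene0.pkl','rb'))
# face height in scene: near right part of top face
for nm,im in(('0',b0),('6',b)):
    z=[bydepth(im,u,v)[2] for v in range(226,233) for u in range(268,290) if im['z_map'][v,u]>0]
    print('face',nm,np.median(z),np.std(z))
for v in range(208,224): print(v,[bydepth(b,u,v).round(4)[1:].tolist() for u in(275,276,277)])
for t in ((282,213,222,236),):pass
d=cv2.absdiff(b0['color'],b['color']).max(2)
print('housing/bystander diff', {n:int((d[v0:v1,u0:u1]>60).sum()) for n,(u0,u1,v0,v1) in dict(foot=(238,275,262,275),yellow=(288,303,232,295),turq=(262,282,250,315),blue=(326,342,222,265),can=(303,335,150,218),tin=(185,215,208,236)).items()})
E
python3 st.py
```

```text
16.025 [0.5241 0.1856 0.1487] [-4.e-04 -3.e-04 -1.e+00] 0.011463211749156243 Fw [-0.22  0.42 -4.25] Ft [ 4.25  0.36 -0.32] Mt [ 0.004 -0.046  0.034]
face 0 0.09345206918879964 0.0014755602939193642
face 6 0.09347427698801547 0.0015675686954645667
208 [[0.1821, 0.1277], [0.1809, 0.1279], [0.1783, 0.129]]
209 [[0.1818, 0.1255], [0.1797, 0.1263], [0.1775, 0.1272]]
210 [[0.1799, 0.1244], [0.1768, 0.1258], [0.1752, 0.1263]]
211 [[0.1736, 0.1259], [0.1731, 0.1257], [0.1707, 0.1267]]
212 [[0.1708, 0.1253], [0.1714, 0.1244], [0.1699, 0.1249]]
213 [[0.1702, 0.1234], [0.1716, 0.1221], [0.1697, 0.1227]]
214 [[0.1724, 0.1197], [0.174, 0.1182], [0.1717, 0.1192]]
215 [[0.1694, 0.1192], [0.1748, 0.1154], [0.1728, 0.1162]]
216 [[0.1715, 0.1156], [0.1708, 0.1156], [0.1721, 0.1143]]
217 [[0.1794, 0.1083], [0.1777, 0.109], [0.1756, 0.1098]]
218 [[0.1744, 0.1092], [0.1765, 0.1073], [0.1795, 0.105]]
219 [[0.1777, 0.1047], [0.1771, 0.1046], [0.1749, 0.1056]]
220 [[0.178, 0.1022], [0.1784, 0.1014], [0.1792, 0.1004]]
221 [[0.1761, 0.101], [0.1768, 0.1001], [0.175, 0.1007]]
222 [[0.1784, 0.0972], [0.1743, 0.0993], [0.1767, 0.0973]]
223 [[0.1766, 0.0959], [0.178, 0.0945], [0.1748, 0.0961]]
housing/bystander diff {'foot': 92, 'yellow': 0, 'turq': 1, 'blue': 0, 'can': 0, 'tin': 0}
16.125 [0.5241 0.1856 0.1487] [-3.e-04 -3.e-04 -1.e+00] 0.01161138102385405 Fw [ 0.57  0.06 -3.73] Ft [3.73 0.21 0.53] Mt [0.026 0.009 0.082]
```

View pics/s6c.png

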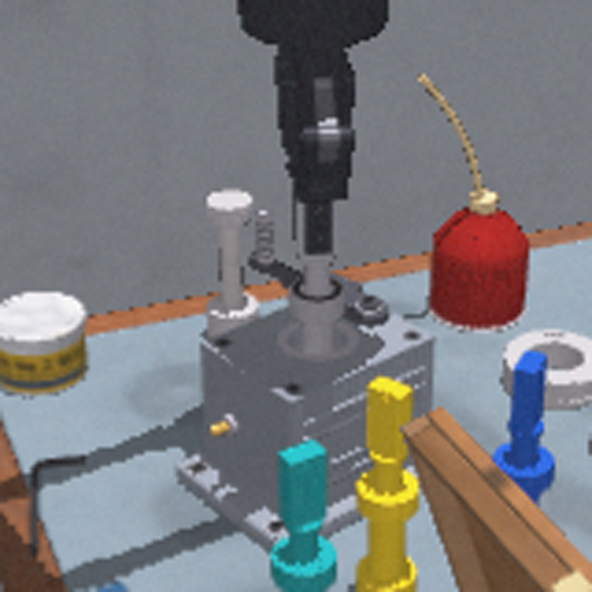

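Both estimates put the underside at about 20 mm, the side forces are near zero, and the housing and bystanders look unmoved. The changed pixels near the foot look like the arm's shadow. I'm handing in.

```bash
python3 -c "
from rig import job
print(job.sign_off())"
```

```text
the job is handed in; nothing more can be done
None
```

The spindle is drawn and still gripped at 35 N, with the upper bearing's underside about 20 mm above the housing's top face. I handed the job in at about 16 s of the 40 s allowed.

- **Keeper:** I pushed it aside by its pin with the shut fingers, to roughly 1.35 rad, judged from the tool path and the picture. It was still clear of the spindle in the last picture.
- **Draw:** I gripped the tang across its flats, trimmed the tool sideways until the side force was near zero, and drew straight up about 36 mm. While lifting, side force stayed under about 2 N and the vertical load stayed near 4 N, about the spindle's own weight.
- **Height:** the two checks differ by about 1 mm. Arm travel gives about 19.5 mm above the face, and the scene picture gives about 20.5 mm after correcting for that camera reading the face about 1.5 mm high.
- **Lower bearing:** its top should be about 21 mm below the face, inside the bore. That is worked out from the lift and the drawing, not seen.
- **Surroundings:**
  - The oil can, grease tin and three coloured look-alikes show no change between the first and last pictures. I checked the plug gauge only by eye.
  - The housing's face height is unchanged. The changed pixels beside its foot I took to be the arm's shadow; I did not check that further.

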